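Shut down the porch burner and put the basting brush away

ROBOT

A 6-joint arm with a two-finger parallel gripper is mounted at the origin on the work surface. World frame = base frame: x ahead of the robot, y to its left, z up, the work surface at z = 0. Lengths are in m, angles in rad, forces in N, time in s.
With the tool pointing down it reaches from about 0.375 to 0.9 m from the base axis. Payload 3.1 kg.
Tool frame: the origin (TCP) lies on the centre line of the jaws, within the pads' length; the fingertips stand 25 mm ahead of it and the grasp point (between the pads) lies 6 mm ahead of it (manip.tips_ahead is the distance from the TCP to the fingertips, in m); z points along the fingers, y is the direction in which the jaws open and shut (so a half turn about z gives the same grasp; the last joint's range is limited). The gripper opens to 85 mm and grips with 20 to 120 N. Pads are 22 mm wide; open, the fingers measure 114 mm over their backs; the gripper's body (76 mm by 85 mm) begins 54 mm behind the grasp point. The pads swing forward as they close: fully open they stand 13 mm farther back than shut.
Start: joints at [-1.522, 0.527, 1.433, -0, 1.181, -0.178], TCP at [0.141, -0.609, 0.256] pointing down, gripper open.
Joint ranges: [-3.08, 3.08], [-0.75, 2.2], [0.22, 2.44], [-1.43, 4.57], [0, 2.65], [-2.85, 2.85]. Speed limits (rad/s): [2.79, 2.79, 3.14, 3.14, 3.14, 3.14].

INTERFACE

Orientations are given as a unit quaternion [x, y, z, w].
In Python, from station import manip gives the robot as it stands.
- The arm moves only by the tool play_rows, never from a script. Its argument "steps" is a list that holds one entry, the list of rows, each a list of 6 numbers: the shift along the tool's x, y, z in m, then the turn, a rotation vector about the tool's x, y, z in degrees. In form: [[[x, y, z, rx, ry, rz], ...]]. A call has 1 to 10 rows; each row shifts and turns the commanded pose from where the row before left it, along the tool's axes as they then stand; what a row does not reach is not made up. A row lasts 1/8 s, in which the tool goes at most 62.5 mm and 10.7 degrees, less where a joint would pass 70% of its speed; a pose out of reach is approached as far as the arm can. A call is refused whole if a number of a shift passes 0.0625 or a number of a turn 10.7, either way. A call with a gripper value outside its range is refused whole. "fingers" is the opening, from 0 (shut) to 1 (fully open), set as the call begins (left out, the last holds). The fingers move at their own pace and stop on an object; "squeeze" is the grip in N (left out, the last holds). Time passes only in rows, so rows that do not move let the fingers close. It gives the time, the measured TCP pose, the force and the opening at its end, in the units of the state.
- manip.sense(): the state, without advancing time (a new reading comes with each control period).
- manip.snapshot(name): name is "scene" or "top" or "wrist"; returns a dict with "img" (420x560x3 uint8, red, green, blue), "K" (3x3 intrinsics, pixels), "world_from_camera" (4x4, takes a point from camera to world coordinates). Camera axes: x right, y down, z forward; pixel columns grow to the right and rows downward; lengths in m; the calibration is good to about 2 mm. A picture is of the moment at which its call begins. There is no depth.
- manip.sign_off(): hands the job in, once; it reports no verdict.
Trained networks look in a picture, given as the dict that the camera call returned (one of the last four; its "shot" number tells which), for a name from the list of things; names that differ only in an ending like _2 or _b are one class to them, and where a whole thing is asked for, a point or a joint stands for the part that bears it (a point fixed in the world has none). Each returns a list of dicts, best first, with "score" (0 to 1); they miss things now and then, are a little off and sometimes report something else, mostly with a low value. They report only what shows in the picture. A call takes as long as a camera call. They do not tell look-alikes from the thing itself.
- manip.regions_of(label, picture): "pixels" (420x560 bool, what is visible of it) and "rect" ([left, top, right, bottom] in pixels, round what is visible of it).
- manip.pinpoint(label, picture): "point" ([column, row] in pixels: a listed point, or the origin of a listed thing).
The state is a dict: "t": time; "q": joint angles; "qd": joint speeds; "tau": joint torques, N m; "tcp_pos": TCP position; "tool_rot": TCP orientation; "force": force on the tool from outside, world axes, zero at the start; "ft_torque": the same for the moment, N m; "finger_gap": opening from 0.0 (shut) to 1.0 (fully open).
Only numpy, scipy, OpenCV 4.12 (cv2) and the standard library are available. Lean on these libraries where they do the work, as an engineer would, in place of code of your own. Each camera call takes 0.05 s, during which the arm holds its last target.

TASK

Cooking is over. First turn the burner's knob fully clockwise to its off stop, leaving the brush in its rest meanwhile; then take the pastry brush from the sloping rest and stand it in the open stoneware crock, bristles up, lowering it in rather than dropping it, and let go. Leave the crock standing where it is and do not disturb the other things on the ledge.

Things in the scene. Friction and masses are not known exactly. Their poses are not given: they have to be found in the camera images.
- burner: fixed steel burner unit, 265 (x) x 300 (y) x 80 mm high, origin at the centre of its underside, front (-x) to the robot. Front 95 mm: a panel sloping 25 degrees, rising from z 36 to 80 mm, with the knob at (-85, 65, 58) mm. Deck (z 80): cast iron trivet, 150 mm across, top z 111, centred at (45, 65); at y -85 a brush rest, the brush's handle bare from 40 to 150 mm from its butt
- knob (a joint): black burner knob on the sloping panel: disc 68 mm across, 12 mm high, with a bar grip 72 mm long, 18 mm thick, standing 12 to 42 mm above the panel, a white stroke at one end of its top. In rad: 0 = off, the clockwise end stop (stroke end pointing straight up the slope); grows anticlockwise (seen facing the panel) up to 2.4. Stays where it is left
- knob_grip (a point): point on the knob's axis, 34 mm above the panel, within the bar (8 mm below its top). Its z axis is the knob's axis, out of the panel; its x axis lies along the bar towards the stroke and turns with the knob; its y axis is across the bar
- brush: pastry brush, 200 mm long, 90 g: wooden handle to 130 mm, 20 wide (y), 14 thick (x); thin neck; red silicone head 42 wide, 14 thick from 150 to 200 mm. Origin: centre of the handle's butt end; z runs along it to the head. Starts in the rest leaning away from the robot, z 40 degrees from vertical, y level; butt 98 mm, head tip 251 mm above the ledge. Balances 105 mm from the butt
- crock: heavy white stoneware crock, loose, 0.8 kg, 70 mm across, 100 mm high, mouth 58 mm wide, inner floor 6 mm above its underside; origin at the centre of the underside, z up. Stands to the left or right of the burner unit
- shaker: bystander: clear acrylic shaker with steel cap, 80 mm across, 152 mm high, origin at the centre of the underside; on the side where the crock is not
- bowl: bystander: empty stainless mixing bowl, 200 mm across, 80 mm high, origin at the centre of the underside
- jar: bystander: glass jar with steel cap, 70 mm across, 75 mm high, in front of the unit to the right, origin at the centre of the underside
- spatula: bystander: spatula lying flat in front of the unit to the left, 190 mm long, origin under its middle
- bin: bystander: fixed teak bin with a sliding lid left partly open, 200 x 170 x 128 mm, origin at the centre of the underside
Mind the look-alikes: they are no part of the job. Leave any green or purple look-alike of the brush alone.

How it is judged:
By the outcome, as a careful person would: the job done as asked, in the order asked, and still so for the second after the job is handed in, with the robot touching nothing.
It also fails if it takes over 67 s, if anything falls off the work surface, if the arm or the gripper's body presses on something with over 40 N, if the wrist force passes 120 N, or if a joint passes its speed limit or range.

## Working session

There is one attempt and no reset: what is moved stays moved. The work goes in short steps, Python scripts to look and compute and a tool call to move; the robot and the scene stay as the last step left them, time stands still between calls to the robot, and variables do not carry over. Pictures are saved under pics/ and viewed, and the job is handed in when it is done.

Besides the shell and the picture viewer there is one more tool, called after "Emit:" by a JSON object that holds its "fn" and its "kwargs". play_rows: Moves the arm, as the interface text tells. Its arguments: {"type":"object","properties":{"steps":{"type":"array"},"fingers":{"type":"number"},"squeeze":{"type":"number"}},"required":["steps"]}

```bash
mkdir -p pics; ls; python3 - <<'E'
from station import manip
import cv2
s=manip.sense(); print({k:(v if not hasattr(v,'tolist') else v.tolist()) for k,v in s.items()})
for n in ["scene","top","wrist"]:
    p=manip.snapshot(n); cv2.imwrite(f"pics/{n}0.png",p["img"][:,:,::-1]); print(n,p["K"].tolist(),p["world_from_camera"].round(3).tolist())
E
```

```text
pics
{'t': 0.0, 'q': [-1.522494433242463, 0.5284697824710627, 1.4338960230422593, 3.19230384710152e-06, 1.181394394294342, -0.17847605995833887], 'qd': [-0.0028636981792730556, -0.0013004216076109491, -0.0021286031675006403, -0.0011204553659803621, 0.00032446399878115683, 0.00012211159858537218], 'tau': [0.00010362889042880852, -44.23451542854309, -17.80240774154663, -0.00022687495402351487, 0.008422263781540096, 2.712577895636059e-07], 'tcp_pos': [0.1405362756938175, -0.6083196000878773, 0.25533333356285703], 'tool_rot': [0.9935778399209998, 0.1131454879880305, 7.196269757193118e-05, -0.001081382097372011], 'force': [0.22439107162166652, 0.14565582979079209, -0.6712312909287128], 'ft_torque': [-0.007548218311176321, 0.00514341759538219, 0.026808586958790986], 'finger_gap': 1.0011505684016435}
scene [[415.339601573545, 0.0, 288.6022198920822], [0.0, 415.339601573545, 208.23085959990314], [0.0, 0.0, 1.0]] [[0.581, 0.604, -0.545, 1.207], [0.814, -0.423, 0.398, -0.654], [0.01, -0.675, -0.738, 1.097], [0.0, 0.0, 0.0, 1.0]]
top [[496.2973590375997, 0.0, 286.5651216346802], [0.0, 496.2973590375997, 216.36859076261763], [0.0, 0.0, 1.0]] [[0.018, -0.994, 0.112, 0.28], [-1.0, -0.018, 0.0, -0.142], [0.002, -0.112, -0.994, 1.778], [0.0, 0.0, 0.0, 1.0]]
wrist [[350.14984067365396, 0.0, 277.39525442985223], [0.0, 350.14984067365396, 208.63088794188633], [0.0, 0.0, 1.0]] [[0.225, -0.927, -0.301, 0.218], [-0.974, -0.215, -0.066, -0.591], [-0.003, 0.308, -0.951, 0.371], [0.0, 0.0, 0.0, 1.0]]
```

View pics/scene0.png

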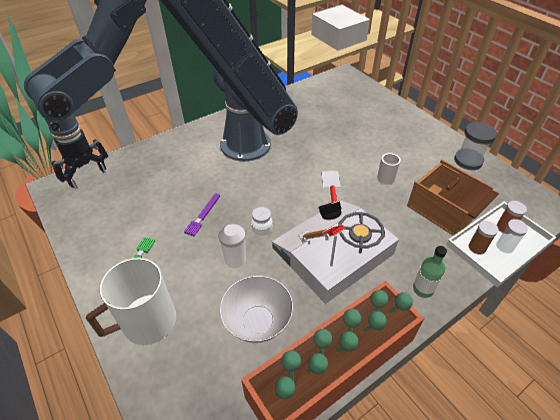

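View pics/top0.png

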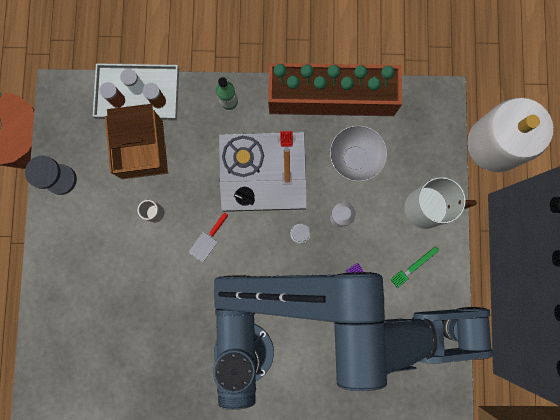

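View pics/wrist0.png

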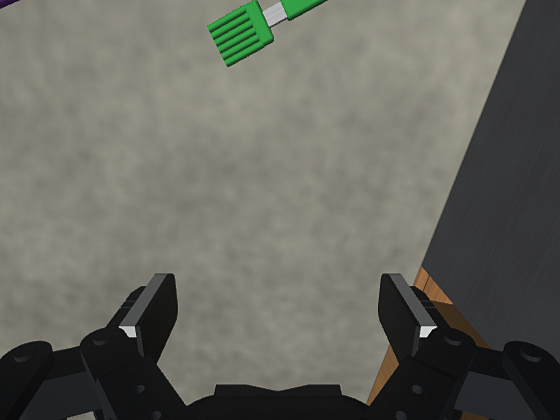

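```bash
cat > h.py <<'E'
from station import manip
import cv2, numpy as np
from scipy.spatial.transform import Rotation as R
def ray(p,uv):
    T=np.array(p["world_from_camera"]);K=np.array(p["K"])
    d=T[:3,:3]@np.linalg.solve(K,[uv[0],uv[1],1.]);return T[:3,3],d/np.linalg.norm(d)
def atz(p,uv,z):
    o,d=ray(p,uv);return o+d*(z-o[2])/d[2]
def proj(p,X):
    T=np.linalg.inv(np.array(p["world_from_camera"]));X=np.atleast_2d(X)
    c=X@T[:3,:3].T+T[:3,3];u=c@np.array(p["K"]).T;return u[:,:2]/u[:,2:]
def tri(obs):
    A=0;b=0
    for p,uv in obs:
        o,d=ray(p,uv);M=np.eye(3)-np.outer(d,d);A=A+M;b=b+M@o
    X=np.linalg.solve(A,b);return X,[np.round(proj(p,X)[0]-uv,1).tolist() for p,uv in obs]
def save(img,n): cv2.imwrite(f"pics/{n}.png",img[:,:,::-1])
E
python3 - <<'E'
from h import *
P={n:manip.snapshot(n) for n in ["scene","top"]}
for l in ["burner","knob_grip","brush","crock","shaker","jar","spatula","bowl","bin"]:
    o=[]
    for n,p in P.items():
        r=manip.pinpoint(l,p); print(l,n,[(np.round(x["point"],1).tolist(),round(x["score"],2)) for x in r[:3]])
        if r:o.append((p,np.array(r[0]["point"])))
    if len(o)==2: X,e=tri(o);print("   ",X.round(4),e)
for n,(x0,y0,w,h) in {"scene":(265,130,140,175),"top":(130,115,190,150)}.items():
    c=P[n]["img"][y0:y0+h,x0:x0+w]; save(cv2.resize(c,None,fx=4 if n=="top" else 3.4,fy=4 if n=="top" else 3.4,interpolation=cv2.INTER_CUBIC),n+"crop")
E
```

```text
burner scene [([330.4, 253.8], 0.75)]
burner top [([260.5, 178.1], 0.78)]
    [ 0.6233 -0.0455 -0.0338] [[1.1, -0.1], [0.8, 0.6]]
knob_grip scene [([332.0, 208.0], 0.53)]
knob_grip top [([241.6, 196.8], 0.68)]
    [0.5372 0.0153 0.0784] [[0.0, -0.0], [0.0, 0.0]]
brush scene [([302.5, 236.7], 0.75), ([213.7, 194.8], 0.74)]
brush top [([435.2, 250.9], 0.98), ([286.8, 182.4], 0.87)]
    [ 0.5335 -0.4077  0.3443] [[-94.8, -29.8], [-57.2, -64.0]]
crock scene [([386.0, 176.1], 0.83)]
crock top [([152.7, 212.7], 0.9)]
    [0.4832 0.3377 0.0094] [[0.4, -0.1], [0.3, 0.3]]
shaker scene [([231.5, 258.3], 0.75), ([384.3, 175.2], 0.49), ([328.0, 208.1], 0.32)]
shaker top [([340.4, 219.2], 0.82), ([354.9, 159.1], 0.3)]
    [ 0.4725 -0.3377  0.0028] [[0.8, -0.1], [0.6, 0.3]]
jar scene [([260.6, 227.9], 0.71)]
jar top [([299.3, 231.6], 0.82)]
    [ 0.4236 -0.1921  0.007 ] [[1.4, -0.1], [1.1, 0.7]]
spatula scene [([333.7, 186.9], 0.93)]
spatula top [([211.8, 234.2], 0.69)]
    [0.4131 0.1276 0.0125] [[-1.2, 0.1], [-1.0, -0.7]]
bowl scene [([256.9, 319.7], 0.81)]
bowl top [([354.0, 156.2], 0.68)]
    [ 0.703  -0.3866  0.0069] [[1.4, -0.1], [0.9, 0.5]]
bin scene [([444.2, 208.0], 0.74)]
bin top [([141.9, 149.0], 0.81)]
    [0.7191 0.3921 0.0046] [[-0.4, 0.1], [-0.3, -0.3]]
```

View pics/scenecrop.png

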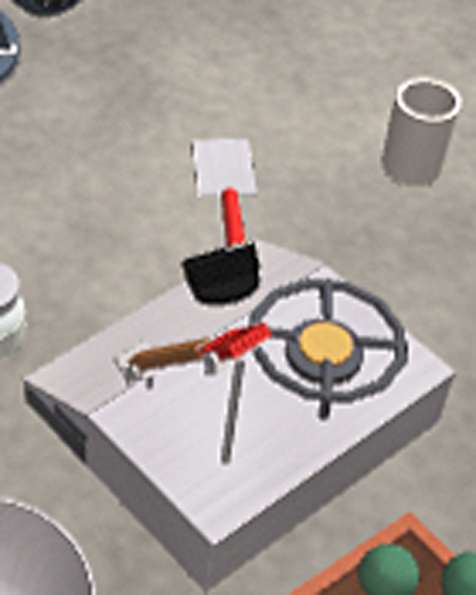

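View pics/topcrop.png

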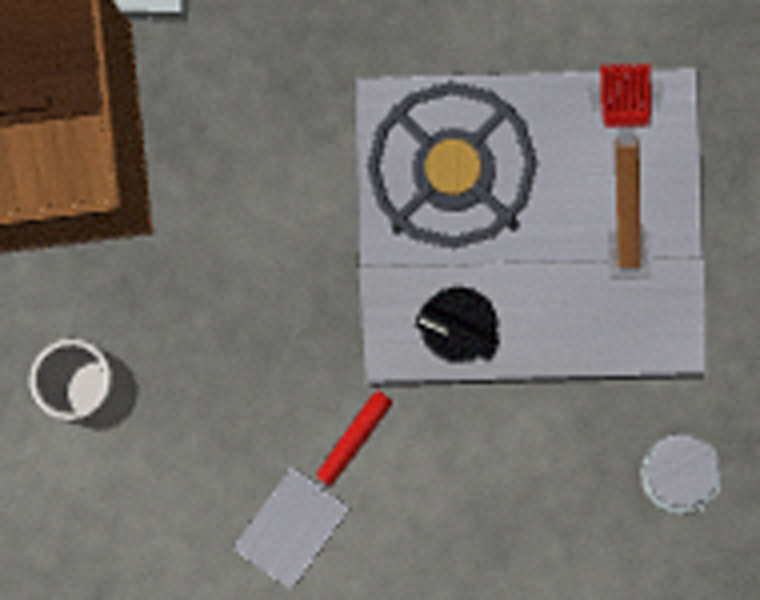

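```bash
python3 - <<'E'
from h import *
from scipy.optimize import least_squares
P={n:manip.snapshot(n) for n in ["scene","top"]}
tp=lambda u,v:(130+u/4-.375,115+v/4-.375); sc=lambda u,v:(265+u/3.4-.35,130+v/3.4-.35)
c=[("top",tp(357,79),(.1325,.15,.08)),("top",tp(696,68),(.1325,-.15,.08)),("top",tp(358,265),(-.0375,.15,.08)),("top",tp(702,258),(-.0375,-.15,.08)),
("top",tp(366,379),(-.1325,.15,.036)),("top",tp(704,371),(-.1325,-.15,.036)),
("scene",sc(455,374),(.1325,.15,.08)),("scene",sc(211,543),(.1325,-.15,.08)),("scene",sc(90,413),(-.0375,-.15,.08)),("scene",sc(24,381),(-.1325,-.15,.036)),("scene",sc(327,266),(-.0375,.15,.08)),
("scene",sc(325,342),(.045,.065,.098)),("top",tp(453,167),(.045,.065,.098))]
def W(x,X): return R.from_euler('z',x[2]).apply(X)+[x[0],x[1],0]
f=lambda x:np.concatenate([proj(P[n],W(x,X))[0]-uv for n,uv,X in c])
r=least_squares(f,[.62,-.045,0],loss='soft_l1');print(r.x,np.degrees(r.x[2]));print(f(r.x).reshape(-1,2).round(1))
x=r.x
a=np.radians(25);n=np.array([-np.sin(a),0,np.cos(a)]);up=np.array([np.cos(a),0,np.sin(a)]);lf=np.array([0,1,0])
K0=np.array([-.085,.065,.058]); print("knobgrip",W(x,K0+.034*n))
for th in (50,60,70,80):
    d=up*np.cos(np.radians(th))+lf*np.sin(np.radians(th))
    pt=[K0+.042*n+s*d for s in (.036,.0,-.036)]
    for nm in P: print(th,nm,((proj(P[nm],np.array([W(x,q) for q in pt]))-([130,115] if nm=="top" else [265,130]))*(4 if nm=="top" else 3.4)).round(0).tolist())
# crock: rim ellipse centres
C=np.array([.4832,.3377,.0])
for nm in P:
  rs=manip.regions_of("crock",P[nm]);print(nm,[(q["rect"],round(q["score"],2)) for q in rs])
print("top rim", atz(P["top"],tp(71,380),.1),"scene rim",atz(P["scene"],sc(429,101),.1))
# brush
b0=np.array([np.sin(np.radians(40)),0,np.cos(np.radians(40))])
print("butt top",atz(P["top"],tp(628,267),.098),"tip top",atz(P["top"],tp(627,67),.251))
print("butt scene",atz(P["scene"],sc(135,362),.098),"tip scene",atz(P["scene"],sc(268,328),.251))
E
```

```text
[ 0.63401766 -0.05331021  0.04203591] 2.4084805138584486
[[-0.3 -0.9]
 [ 0.4 -0.1]
 [-0.1  0.3]
 [ 0.3  0.1]
 [-0.2  0.6]
 [ 0.1  0.6]
 [ 0.7 -0.6]
 [ 0.4  0.8]
 [-1.2  0.3]
 [-0.1 -1. ]
 [-0.1 -0.7]
 [ 0.4  0.7]
 [-0.1 -0.2]]
knobgrip [0.53200489 0.00745654 0.08881446]
50 scene [[254.0, 244.0], [218.0, 251.0], [181.0, 258.0]]
50 top [[420.0, 309.0], [454.0, 334.0], [487.0, 359.0]]
60 scene [[253.0, 241.0], [218.0, 251.0], [182.0, 261.0]]
60 top [[416.0, 315.0], [454.0, 334.0], [491.0, 353.0]]
70 scene [[252.0, 239.0], [218.0, 251.0], [183.0, 264.0]]
70 top [[413.0, 321.0], [454.0, 334.0], [494.0, 347.0]]
80 scene [[249.0, 236.0], [218.0, 251.0], [186.0, 266.0]]
80 top [[412.0, 328.0], [454.0, 334.0], [495.0, 340.0]]
scene [([376.5, 149.3, 400.9, 184.7], 0.57)]
top [([135.5, 202.1, 163.3, 223.1], 0.66)]
top rim [0.48400386 0.33304667 0.1       ] scene rim [0.4884461  0.33187061 0.1       ]
butt top [ 0.59059768 -0.13954836  0.098     ] tip top [ 0.72249235 -0.13612258  0.251     ]
butt scene [ 0.59180845 -0.14230049  0.098     ] tip scene [ 0.7187983  -0.11491713  0.251     ]
```

```bash
cat >> h.py <<'E'
YAW=0.042
a=np.radians(25);Rz=R.from_euler('z',YAW)
n=Rz.apply([-np.sin(a),0,np.cos(a)]);up=Rz.apply([np.cos(a),0,np.sin(a)]);lf=Rz.apply([0,1,0])
KG=np.array([.532,.0075,.0888])
def knobR(th):
    x=up*np.cos(th)+lf*np.sin(th);z=-n;return R.from_matrix(np.c_[x,np.cross(z,x),z])
def plan(pos,Rt,N,start=None):
    s=manip.sense() if start is None else None
    p=np.array(s["tcp_pos"]) if s else start[0];r=R.from_quat(s["tool_rot"]) if s else start[1]
    p0=p.copy();r0=r;rv=(r0.inv()*Rt).as_rotvec();rows=[]
    for i in range(1,N+1):
        tp=p0+(np.array(pos)-p0)*i/N;tr=r0*R.from_rotvec(rv*i/N)
        sh=np.round(r.inv().apply(tp-p),3);p=p+r.apply(sh)
        tu=np.round(np.degrees((r.inv()*tr).as_rotvec()),1);r=r*R.from_rotvec(np.radians(tu))
        rows.append(sh.tolist()+tu.tolist())
    for i in range(0,N,10): print(str(rows[i:i+10]).replace(" ",""))
    print("max",np.abs(rows).max(0), "end err mm",((p-pos)*1e3).round(1),"deg",np.degrees((r.inv()*Rt).magnitude()).round(2))
    return p,r
E
python3 - <<'E'
from h import *
plan(KG+.136*n,knobR(np.radians(62)),20)
E
```

```text
[[0.023,-0.026,0.002,-0.8,1.0,-2.5],[0.024,-0.025,0.002,-0.7,1.1,-2.6],[0.026,-0.024,0.003,-0.8,1.0,-2.5],[0.026,-0.023,0.002,-0.8,1.1,-2.5],[0.027,-0.022,0.003,-0.7,1.0,-2.5],[0.028,-0.021,0.003,-0.8,1.1,-2.6],[0.029,-0.019,0.004,-0.8,1.0,-2.5],[0.03,-0.018,0.003,-0.7,1.0,-2.5],[0.031,-0.017,0.004,-0.8,1.1,-2.6],[0.031,-0.016,0.004,-0.7,1.0,-2.5]]
[[0.031,-0.014,0.005,-0.8,1.1,-2.5],[0.033,-0.013,0.005,-0.8,1.0,-2.5],[0.032,-0.012,0.005,-0.7,1.0,-2.6],[0.033,-0.01,0.006,-0.8,1.1,-2.5],[0.033,-0.009,0.006,-0.8,1.0,-2.5],[0.034,-0.007,0.007,-0.7,1.1,-2.6],[0.034,-0.006,0.007,-0.8,1.0,-2.5],[0.034,-0.005,0.008,-0.8,1.0,-2.5],[0.033,-0.003,0.008,-0.7,1.1,-2.5],[0.034,-0.002,0.009,-0.8,1.0,-2.6]]
max [0.034 0.026 0.009 0.8   1.1   2.6  ] end err mm [-0.3 -0.   0.3] deg 0.04
```

Emit:
{"fn": "play_rows", "kwargs": {"steps": [[[0.023,-0.026,0.002,-0.8,1.0,-2.5],[0.024,-0.025,0.002,-0.7,1.1,-2.6],[0.026,-0.024,0.003,-0.8,1.0,-2.5],[0.026,-0.023,0.002,-0.8,1.1,-2.5],[0.027,-0.022,0.003,-0.7,1.0,-2.5],[0.028,-0.021,0.003,-0.8,1.1,-2.6],[0.029,-0.019,0.004,-0.8,1.0,-2.5],[0.03,-0.018,0.003,-0.7,1.0,-2.5],[0.031,-0.017,0.004,-0.8,1.1,-2.6],[0.031,-0.016,0.004,-0.7,1.0,-2.5]]]}}

```text
t: 2.6
tcp_pos: [0.3082, -0.3009, 0.2345]
tool_rot: [0.938, 0.327, 0.097, 0.056]
force: [-0.9, -0.6, -0.1]
finger_gap: 1.004
```

Emit:
{"fn": "play_rows", "kwargs": {"steps": [[[0.031,-0.014,0.005,-0.8,1.1,-2.5],[0.033,-0.013,0.005,-0.8,1.0,-2.5],[0.032,-0.012,0.005,-0.7,1.0,-2.6],[0.033,-0.01,0.006,-0.8,1.1,-2.5],[0.033,-0.009,0.006,-0.8,1.0,-2.5],[0.034,-0.007,0.007,-0.7,1.1,-2.6],[0.034,-0.006,0.007,-0.8,1.0,-2.5],[0.034,-0.005,0.008,-0.8,1.0,-2.5],[0.033,-0.003,0.008,-0.7,1.1,-2.5],[0.034,-0.002,0.009,-0.8,1.0,-2.6]]]}}

```text
t: 3.85
tcp_pos: [0.4751, 0.006, 0.2127]
tool_rot: [0.825, 0.521, 0.188, 0.108]
force: [-0.1, -1.0, -0.5]
finger_gap: 0.999
```

Emit:
{"fn": "play_rows", "kwargs": {"steps": [[[0,0,0,0,0,0],[0,0,0,0,0,0]]], "fingers": 0.65}}

```text
t: 4.1
tcp_pos: [0.4742, 0.0048, 0.2125]
tool_rot: [0.826, 0.52, 0.188, 0.108]
force: [-1.0, 0.7, -1.2]
finger_gap: 0.653
```

```bash
python3 - <<'E'
from h import *
s=manip.sense();print(s["t"],np.round(s["q"],3),s["tcp_pos"],KG+.136*n,s["finger_gap"])
p=manip.snapshot("wrist");im=p["img"].copy()
K0=KG-.034*n
for th in (50,60,70):
    d=up*np.cos(np.radians(th))+lf*np.sin(np.radians(th))
    q=proj(p,np.array([K0+.042*n+k*d for k in (.036,0,-.036)]));print(th,q.round(0).tolist())
save(im,"wrist1")
print([(r["point"],r["score"]) for r in manip.pinpoint("knob_grip",p)],proj(p,KG))
E
```

```text
4.1 [-0.313  0.313  2.14   0.496  0.312 -0.312] [0.47420275 0.00481416 0.2125057 ] [0.4745746  0.00508671 0.21205786] 0.6534285037909718
50 [[289.0, 159.0], [278.0, 207.0], [268.0, 251.0]]
60 [[280.0, 158.0], [278.0, 207.0], [277.0, 252.0]]
70 [[271.0, 159.0], [278.0, 207.0], [285.0, 252.0]]
[([275.6, 205.2], 0.63)] [[278.2172405  204.03452458]]
```

View pics/wrist1.png

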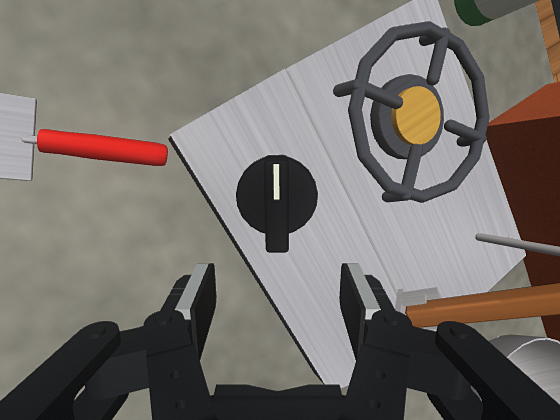

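Emit:
{"fn": "play_rows", "kwargs": {"steps": [[[0,0,0.02,0,0,0],[0,0,0.02,0,0,0],[0,0,0.02,0,0,0],[0,0,0.02,0,0,0],[0,0,0.02,0,0,0],[0,0,0.015,0,0,0],[0,0,0.009,0,0,0],[0,0,0.004,0,0,0],[0,0,0,0,0,0],[0,0,0,0,0,0]]]}}

```text
t: 5.45
tcp_pos: [0.5283, 0.0066, 0.0966]
tool_rot: [0.826, 0.52, 0.188, 0.108]
force: [-0.1, 0.2, -0.3]
finger_gap: 0.655
```

```bash
python3 - <<'E'
from h import *
s=manip.sense();print(s["t"],np.round(s["q"],3),s["tcp_pos"]-(KG+.006*n),s["force"])
save(manip.snapshot("wrist")["img"],"wrist2")
E
```

```text
5.45 [-0.267  0.635  2.101  1.668  0.128 -1.461] [-0.00120108 -0.00083904  0.0023417 ] [-0.11897578  0.1758411  -0.33206339]
```

View pics/wrist2.png

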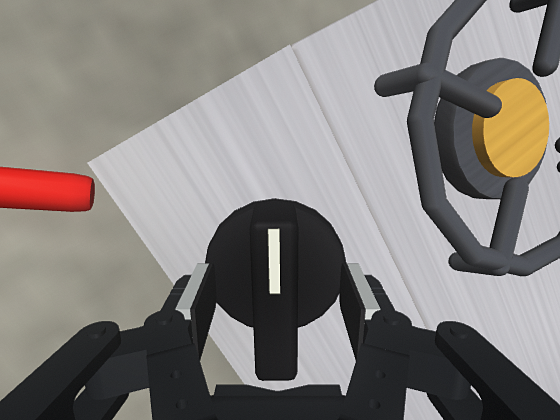

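Emit:
{"fn": "play_rows", "kwargs": {"steps": [[[0,0,0.003,0,0,0],[0,0,0,0,0,0],[0,0,0,0,0,0],[0,0,0,0,0,0],[0,0,0,0,0,0],[0,0,0,0,0,0]]], "fingers": 0, "squeeze": 50}}

```text
t: 6.25
tcp_pos: [0.5289, 0.0075, 0.0938]
tool_rot: [0.826, 0.521, 0.187, 0.108]
force: [-5.2, 1.0, 5.5]
finger_gap: 0.204
```

Emit:
{"fn": "play_rows", "kwargs": {"steps": [[[0,0,0,0,0,5],[0,0,0,0,0,5],[0,0,0,0,0,5],[0,0,0,0,0,5],[0,0,0,0,0,5],[0,0,0,0,0,5],[0,0,0,0,0,0]]]}}

```text
t: 7.12
tcp_pos: [0.5293, 0.0071, 0.0939]
tool_rot: [0.933, 0.288, 0.209, 0.056]
force: [-3.3, 0.9, 7.0]
finger_gap: 0.203
```

```bash
python3 - <<'E'
from h import *
s=manip.sense();print(s["t"],np.round(s["q"],3),s["tcp_pos"]-(KG+.006*n),s["force"],s["ft_torque"])
r=R.from_quat(s["tool_rot"]);x=r.apply([1,0,0]);print(np.degrees(np.arctan2(x@lf,x@up)))
save(manip.snapshot("wrist")["img"],"wrist3")
E
```

```text
7.125 [-0.265  0.641  2.1    1.709  0.128 -0.977] [-0.00015916 -0.00025185 -0.00029383] [-3.30137056  0.94185439  6.99133555] [-0.03791292  0.35245597 -0.0607878 ]
31.9672210817185
```

View pics/wrist3.png

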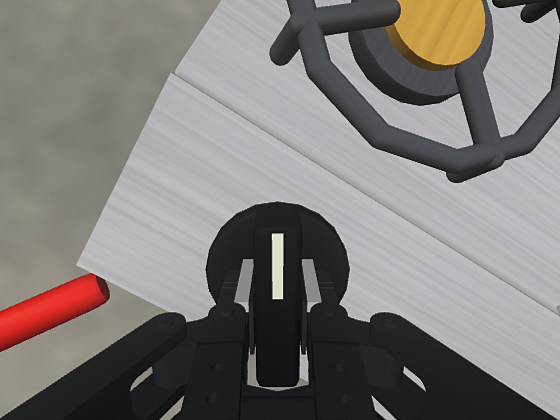

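Emit:
{"fn": "play_rows", "kwargs": {"steps": [[[0,0,0,0,0,5],[0,0,0,0,0,5],[0,0,0,0,0,5],[0,0,0,0,0,5],[0,0,0,0,0,5],[0,0,0,0,0,4],[0,0,0,0,0,2],[0,0,0,0,0,0]]]}}

```text
t: 8.18
tcp_pos: [0.5294, 0.0066, 0.094]
tool_rot: [0.976, 0.029, 0.216, -0.002]
force: [-4.3, -0.8, 6.8]
finger_gap: 0.196
```

```bash
cat > st.py <<'E'
from h import *
s=manip.sense();print(s["t"],np.round(s["q"],3),s["tcp_pos"]-(KG+.006*n),s["force"],s["ft_torque"])
r=R.from_quat(s["tool_rot"]);x=r.apply([1,0,0]);print(np.degrees(np.arctan2(x@lf,x@up)))
E
python3 st.py
```

```text
8.175 [-0.265  0.641  2.099  1.709  0.127 -0.436] [-2.63404731e-05 -7.46175423e-04 -2.34090554e-04] [-4.25398867 -0.83291984  6.81763057] [-0.12644783  0.42506777 -0.11268665]
0.968414584141617
```

Close to the stop; push a few degrees past it and watch the torque.

Emit:
{"fn": "play_rows", "kwargs": {"steps": [[[0,0,0,0,0,2],[0,0,0,0,0,2],[0,0,0,0,0,0]]]}}

```text
t: 8.55
tcp_pos: [0.5294, 0.0066, 0.094]
tool_rot: [0.976, -0.001, 0.216, -0.008]
force: [-4.3, -1.6, 7.1]
finger_gap: 0.2
```

```bash
python3 st.py
```

```text
8.55 [-0.265  0.641  2.099  1.704  0.126 -0.371] [-2.90002069e-05 -7.67510438e-04 -2.34677184e-04] [-4.32599237 -1.57391982  7.09181779] [-0.86379538  0.41911864  1.16087886]
-2.4388851381113104
```

Emit:
{"fn": "play_rows", "kwargs": {"steps": [[[0,0,0,0,0,0],[0,0,0,0,0,0],[0,0,0,0,0,0],[0,0,0,0,0,0],[0,0,-0.01,0,0,0],[0,0,-0.03,0,0,0],[0,0,-0.04,0,0,0],[0,0,-0.05,0,0,0],[0,0,0,0,0,0]]], "fingers": 0.65}}

```text
t: 9.68
tcp_pos: [0.4942, 0.0086, 0.1797]
tool_rot: [0.975, -0.002, 0.222, -0.016]
force: [1.1, 0.1, 0.2]
finger_gap: 0.649
```

```bash
python3 - <<'E'
from h import *
s=manip.sense();print(s["t"],np.round(s["q"],3),s["tcp_pos"])
p=manip.snapshot("wrist");save(p["img"],"wrist4")
K0=KG-.034*n
q=proj(p,np.array([K0+.042*n+k*up for k in (.036,0,-.036)]));print(q.round(0).tolist())
E
```

```text
9.675 [-0.298  0.412  2.137  0.75   0.231  0.575] [0.49418315 0.00861357 0.17969691]
[[281.0, 178.0], [283.0, 234.0], [286.0, 284.0]]
```

View pics/wrist4.png

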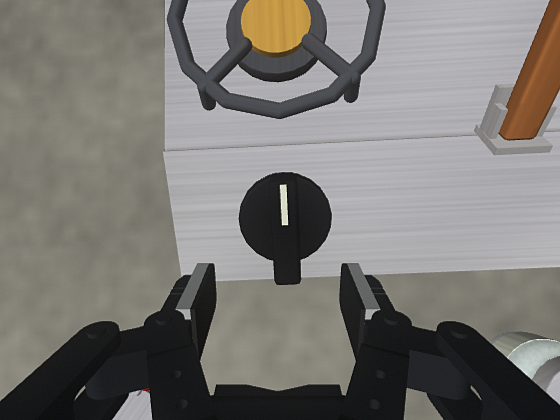

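```bash
cat > kin.py <<'E'
from h import *
def fk(q,k):
    h,a0,dy,L1,e,L2,w,Lt=k
    r=R.from_euler('z',q[0]);p=np.array([0,0,h])+r.apply([a0,dy,0])
    r=r*R.from_euler('y',q[1]);p=p+r.apply([0,0,L1])
    r=r*R.from_euler('y',q[2]);p=p+r.apply([e,0,L2])
    r=r*R.from_euler('z',q[3]);r=r*R.from_euler('y',q[4]);p=p+r.apply([w,0,Lt])
    r=r*R.from_euler('z',q[5]);return p,r
E
cat > D.py <<'E'
D=[([-1.522494,0.52847,1.433896,0,1.181394,-0.178476],[0.140536,-0.60832,0.255333]),
([-0.313,0.313,2.14,0.496,0.312,-0.312],[0.4742,0.00481,0.2125]),
([-0.267,0.635,2.101,1.668,0.128,-1.461],[.5283,.0066,.0966]),
([-0.265,0.641,2.1,1.709,0.128,-0.977],[.5293,.0071,.0939]),
([-0.298,0.412,2.137,0.75,0.231,0.575],[0.49418,0.00861,0.1797])]
E
python3 - <<'E'
from kin import *;from D import D
from scipy.optimize import least_squares
f=lambda k:np.concatenate([fk(q,k)[0]-p for q,p in D]+[1e-4*(k-k0)])
k0=np.array([.3,0,.11,.4,0,.4,0,.2])
r=least_squares(f,k0);print(r.x.round(4),np.abs(f(r.x)).max(),np.abs(f(r.x)[:15]).max())
s=manip.sense();p,rr=fk(s["q"],r.x);print((rr.inv()*R.from_quat(s["tool_rot"])).as_matrix().round(3))
P={n:manip.snapshot(n) for n in ["scene","top","wrist"]}
for l in ["brush","crock"]:
  for nn,p in P.items():
    print(l,nn,[(np.round(x["point"],1).tolist(),round(x["score"],2)) for x in manip.pinpoint(l,p)[:3]])
B0=np.array([.592,-.140,.098]);b=Rz.apply([np.sin(np.radians(40)),0,np.cos(np.radians(40))])
for nn,p in P.items(): print(nn,proj(p,np.array([B0,B0+.119*b,B0+.2*b])).round(1).tolist())
print(tri([(P["top"],np.array([286.8,182.4])),(P["scene"],np.array([302.5,236.7]))]))
E
```

```text
[2.750e-01 2.000e-04 1.110e-01 5.877e-01 1.141e-01 3.917e-01 0.000e+00
 2.721e-01] 0.0002266225942311401 0.0002266225942311401
[[ 0. -1.  0.]
 [ 1.  0.  0.]
 [-0.  0.  1.]]
brush scene [([214.4, 193.2], 0.64), ([306.8, 234.9], 0.53)]
brush top [([431.8, 250.6], 0.91), ([313.3, 297.6], 0.71), ([287.4, 180.7], 0.65)]
brush wrist [([519.3, 137.5], 0.62)]
crock scene [([385.9, 176.6], 0.83)]
crock top [([153.9, 215.2], 0.78)]
crock wrist [([354.3, 129.5], 0.57)]
scene [[305.0, 235.8], [323.5, 232.4], [338.2, 229.7]]
top [[286.8, 181.0], [286.3, 152.8], [285.9, 132.0]]
wrist [[517.0, 132.6], [638.1, -129.4], [849.7, -587.6]]
(array([ 0.58698997, -0.14234222,  0.09063017]), [[0.6, 0.4], [0.8, -0.1]])
```

```bash
cat >> kin.py <<'E'
from scipy.optimize import least_squares
KP=np.array([.275,.0002,.111,.5877,.1141,.3917,0,.2721])
LO=np.array([-3.08,-.75,.22,-1.43,0,-2.85]);HI=np.array([3.08,2.2,2.44,4.57,2.65,2.85])
F=R.from_matrix([[0,-1,0],[1,0,0],[0,0,1]])
def fkt(q): p,r=fk(q,KP);return p,r*F
def ik(pos,Rt,q0):
    def f(q):
        p,r=fkt(q);return np.r_[(p-pos)*5,(r.inv()*Rt).as_rotvec()]
    best=None
    for q in [q0]+[np.random.uniform(LO,HI) for _ in range(12)]:
        s=least_squares(f,np.clip(q,LO+1e-3,HI-1e-3),bounds=(LO,HI))
        e=np.abs(s.fun).max()
        if e<1e-4 and (best is None or np.abs(s.x-q0).max()<np.abs(best-q0).max()): best=s.x
    return best
def toolR(head,phi):  # heading rad, phi deg below horizontal; x_t upward/forward
    c,sn=np.cos(np.radians(phi)),np.sin(np.radians(phi))
    x=[sn,0,c];z=[c,0,-sn];M=np.c_[x,np.cross(z,x),z];return R.from_euler('z',head)*R.from_matrix(M)
B0=np.array([.592,-.140,.098]);b=Rz.apply([np.sin(np.radians(40)),0,np.cos(np.radians(40))])
E
python3 - <<'E'
from kin import *
np.random.seed(0)
q0=np.array(manip.sense()["q"])
for phi in (55,65,75,90):
    Rt=toolR(YAW,phi);G=B0+.119*b-.006*Rt.apply([0,0,1])
    q=ik(G,Rt,q0);print("grasp",phi,G.round(3),None if q is None else q.round(2))
    for head in (-20,0,20,34,50,70):
        for dz in (.0,.15):
            Rc=toolR(np.radians(head),phi-40);C=np.array([.486,.3325,.007+.119+dz])-.006*Rc.apply([0,0,1])
            qq=ik(C,Rc,q if q is not None else q0);print("  crock",head,dz,None if qq is None else qq.round(2))
E
```

```text
grasp 55 [ 0.665 -0.137  0.194] [-0.49  0.57  1.77  0.87  0.39  0.29]
  crock -20 0.0 [ 0.84  0.97  1.92  4.4   1.22 -1.81]
  crock -20 0.15 [ 0.84  0.66  1.92  4.53  1.15 -2.14]
  crock 0 0.0 [ 0.71  1.01  2.14  3.85  1.31 -1.57]
  crock 0 0.15 [ 0.71  0.62  2.14  3.96  1.03 -1.86]
  crock 20 0.0 [ 0.46  1.08  2.3   3.25  1.54 -1.54]
  crock 20 0.15 [ 0.46  0.61  2.3   3.27  1.08 -1.6 ]
  crock 34 0.0 [ 0.25  1.11  2.34  2.81  1.59 -1.67]
  crock 34 0.15 [ 0.25  0.62  2.34  2.78  1.14 -1.5 ]
  crock 50 0.0 [ 0.05  1.07  2.29  2.35  1.46 -1.73]
  crock 50 0.15 [ 0.05  0.61  2.29  2.26  1.15 -1.38]
  crock 70 0.0 [-0.08  1.    2.13  1.84  1.31 -1.56]
  crock 70 0.15 [-0.08  0.62  2.13  1.72  1.23 -1.17]
grasp 65 [ 0.666 -0.137  0.195] [-0.45  0.57  1.66  0.38  0.56  0.79]
  crock -20 0.0 [ 0.8   0.88  1.93  4.47  1.02 -1.93]
  crock -20 0.15 None
  crock 0 0.0 [ 0.68  0.89  2.13  3.87  1.04 -1.66]
  crock 0 0.15 [ 0.68  0.51  2.09  4.12  0.76 -2.06]
  crock 20 0.0 [ 0.46  0.93  2.28  3.25  1.2  -1.56]
  crock 20 0.15 [ 0.46  0.48  2.23  3.29  0.7  -1.64]
  crock 34 0.0 [ 0.27  0.94  2
[... 903 characters left out ...]
 0.89 -1.24]
  crock 70 0.15 [ 0.02  0.43  2.01  1.39  0.89 -0.69]
grasp 90 [ 0.668 -0.137  0.195] [-0.37  0.67  1.33 -0.    1.14  1.16]
  crock -20 0.0 [ 0.67  0.69  1.87 -1.32  0.6  -2.55]
  crock -20 0.15 None
  crock 0 0.0 [ 0.58  0.66  2.    4.37  0.38 -2.31]
  crock 0 0.15 None
  crock 20 0.0 [ 0.44  0.65  2.09  3.34  0.3  -1.69]
  crock 20 0.15 [ 0.44  0.32  1.97 -0.36  0.16  1.99]
  crock 34 0.0 [ 0.33  0.64  2.11  2.61  0.34 -1.27]
  crock 34 0.15 [0.33 0.31 1.99 0.82 0.23 0.56]
  crock 50 0.0 [ 0.22  0.65  2.09  1.97  0.44 -0.97]
  crock 50 0.15 [0.22 0.32 1.97 1.02 0.48 0.07]
  crock 70 0.0 [ 0.12  0.66  2.    1.4   0.62 -0.78]
  crock 70 0.15 [ 0.12  0.36  1.89  0.95  0.78 -0.19]
```

```bash
python3 - <<'E'
from kin import *
Rt=toolR(YAW,65);G=B0+.119*b-.006*Rt.apply([0,0,1])
plan(G-.1*Rt.apply([0,0,1]),Rt,10)
E
```

```text
[[0.017,0.014,-0.005,-0.1,-0.0,-0.3],[0.016,0.015,-0.004,-0.1,-0.1,-0.3],[0.016,0.014,-0.005,-0.0,-0.0,-0.3],[0.017,0.015,-0.005,-0.1,-0.1,-0.3],[0.016,0.015,-0.004,-0.1,-0.0,-0.3],[0.016,0.015,-0.005,-0.1,-0.1,-0.3],[0.016,0.015,-0.004,-0.0,-0.0,-0.2],[0.016,0.015,-0.005,-0.1,-0.1,-0.3],[0.016,0.015,-0.005,-0.1,-0.0,-0.3],[0.016,0.015,-0.004,-0.1,-0.1,-0.3]]
max [0.017 0.015 0.005 0.1   0.1   0.3  ] end err mm [ 0.5 -0.2  0.1] deg 0.05
```

Emit:
{"fn": "play_rows", "kwargs": {"steps": [[[0.017,0.014,-0.005,-0.1,0,-0.3],[0.016,0.015,-0.004,-0.1,-0.1,-0.3],[0.016,0.014,-0.005,0,0,-0.3],[0.017,0.015,-0.005,-0.1,-0.1,-0.3],[0.016,0.015,-0.004,-0.1,0,-0.3],[0.016,0.015,-0.005,-0.1,-0.1,-0.3],[0.016,0.015,-0.004,0,0,-0.2],[0.016,0.015,-0.005,-0.1,-0.1,-0.3],[0.016,0.015,-0.005,-0.1,0,-0.3],[0.016,0.015,-0.004,-0.1,-0.1,-0.3]]]}}

```text
t: 11.42
tcp_pos: [0.6242, -0.1392, 0.2859]
tool_rot: [0.976, 0.02, 0.216, -0.004]
force: [-0.6, -0.4, 0.6]
finger_gap: 0.646
```

Emit:
{"fn": "play_rows", "kwargs": {"steps": [[[0,0,0,0,0,0],[0,0,0,0,0,0]]]}}

```text
t: 11.68
tcp_pos: [0.6229, -0.138, 0.2849]
tool_rot: [0.976, 0.02, 0.215, -0.005]
force: [0.1, -0.1, -0.0]
finger_gap: 0.646
```

```bash
python3 - <<'E'
from kin import *
s=manip.sense();print(s["t"],np.round(s["q"],3),s["tcp_pos"],s["tool_rot"],toolR(YAW,65).as_quat())
p=manip.snapshot("wrist");im=p["img"].copy();save(im,"w5")
print(proj(p,np.array([B0+t*b for t in (0,.04,.119,.13,.15,.2)])).round(1).tolist())
E
```

```text
11.675 [-0.486  0.394  1.67   0.327  0.724  0.836] [ 0.62290757 -0.13797611  0.28492652] [ 0.97629237  0.02033652  0.21544284 -0.00490123] [ 0.97608074  0.02050071  0.21639189 -0.0045449 ]
[[278.3, 310.6], [278.3, 284.8], [278.3, 216.2], [278.3, 204.1], [278.3, 179.9], [278.3, 103.2]]
```

View pics/w5.png

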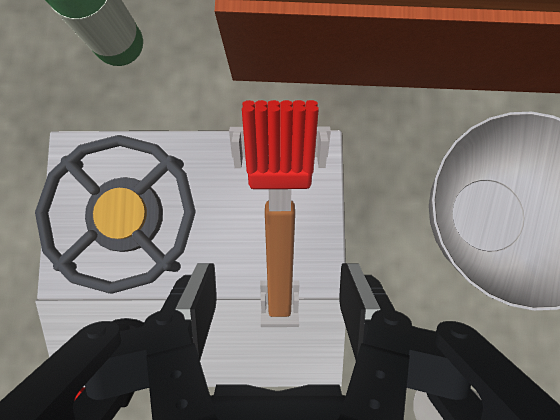

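Emit:
{"fn": "play_rows", "kwargs": {"steps": [[[0,0.001,0.02,0,0,0],[0,0,0.02,0,0,0],[0,0,0.02,0,0,0],[0,0,0.02,0,0,0],[0,0,0.013,0,0,0],[0,0,0.006,0,0,0],[0,0,0,0,0,0],[0,0,0,0,0,0]]]}}

```text
t: 12.72
tcp_pos: [0.6661, -0.1384, 0.1972]
tool_rot: [0.976, 0.02, 0.217, -0.004]
force: [-0.5, -0.1, -0.3]
finger_gap: 0.651
```

```bash
python3 - <<'E'
from kin import *
s=manip.sense();Rt=toolR(YAW,65);G=B0+.119*b-.006*Rt.apply([0,0,1])
print(s["t"],Rt.inv().apply(G-s["tcp_pos"]),s["force"])
p=manip.snapshot("wrist");save(p["img"],"w6")
E
```

```text
12.725 [-0.00124952 -0.00147791  0.00226774] [-0.5426135  -0.0582221  -0.34300312]
```

View pics/w6.png

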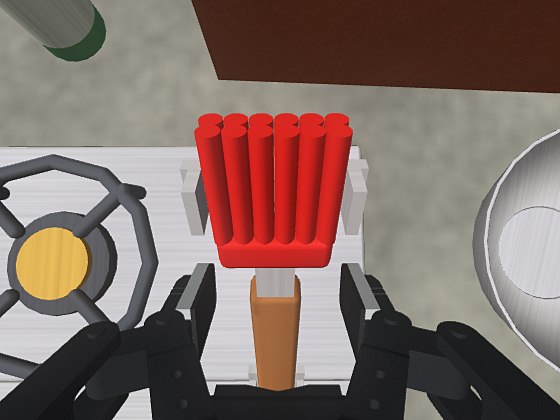

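Emit:
{"fn": "play_rows", "kwargs": {"steps": [[[-0.001,-0.001,0.002,0,0,0],[0,0,0,0,0,0],[0,0,0,0,0,0],[0,0,0,0,0,0],[0,0,0,0,0,0],[0,0,0,0,0,0]]], "fingers": 0, "squeeze": 50}}

```text
t: 13.52
tcp_pos: [0.6657, -0.1371, 0.1945]
tool_rot: [0.976, 0.02, 0.217, -0.004]
force: [-4.5, 0.6, 5.6]
finger_gap: 0.224
```

```bash
python3 - <<'E'
from kin import *
s=manip.sense();print(s["tcp_pos"],s["force"],s["finger_gap"])
p=manip.snapshot("wrist");save(p["img"],"w7")
E
```

```text
[ 0.66565587 -0.13713116  0.19451624] [-4.52666642  0.62488734  5.56426031] 0.223641686094733
```

View pics/w7.png

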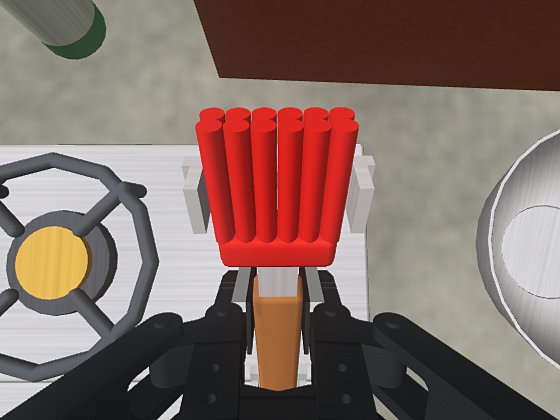

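Emit:
{"fn": "play_rows", "kwargs": {"steps": [[[0.004,0,-0.009,0,0,0],[0.004,0,-0.009,0,0,0],[0.006,0,-0.014,0,0,0],[0.009,0,-0.018,0,0,0],[0.009,0,-0.018,0,0,0],[0.009,0,-0.018,0,0,0],[0.009,0,-0.018,0,0,0],[0.006,0,-0.014,0,0,0],[0,0,0,0,0,0],[0,0,0,0,0,0]]]}}

```text
t: 14.82
tcp_pos: [0.6661, -0.1368, 0.3241]
tool_rot: [0.976, 0.02, 0.216, -0.004]
force: [0.4, 0.8, -1.5]
finger_gap: 0.226
```

```bash
python3 - <<'E'
from kin import *
s=manip.sense();print(s["tcp_pos"],s["force"],s["finger_gap"],np.round(s["q"],2))
p=manip.snapshot("wrist");save(p["img"],"w8")
p=manip.snapshot("scene");save(cv2.resize(p["img"][100:310,220:500],None,fx=2.8,fy=2.8),"s8")
# plan: rotate to upright heading 55 above crock
head=np.radians(55);Rc=toolR(head,25)
C=np.array([.486,.3325,.007+.117+.15])-.006*Rc.apply([0,0,1])
np.random.seed(1)
q=np.array(s["q"]);pos=np.array(s["tcp_pos"]);r0=R.from_quat(s["tool_rot"]);N=24
mid=np.array([.50,.10,.33])
rv=(r0.inv()*Rc).as_rotvec();print("rot deg",np.degrees(np.linalg.norm(rv)))
for i in range(1,N+1):
    t=i/N
    tr=r0*R.from_rotvec(rv*t);tp=pos+(C-pos)*t
    qn=ik(tp,tr,q)
    bt=tp+tr.apply([0,0,.006])
    if qn is None: print(i,"none");continue
    print(i,tp.round(3),qn.round(2),np.abs(qn-q).max().round(2));q=qn
E
```

```text
[ 0.66607325 -0.13683799  0.32406247] [ 0.39054271  0.80537541 -1.53132982] 0.22562692746574478 [-0.45  0.41  1.52  0.27  0.84  0.94]
rot deg 65.25882782873363
1 [ 0.658 -0.117  0.322] [-0.44  0.39  1.57  0.33  0.81  0.87] 0.06
2 [ 0.651 -0.098  0.32 ] [-0.43  0.37  1.61  0.39  0.78  0.81] 0.07
3 [ 0.643 -0.079  0.318] [-0.42  0.36  1.66  0.45  0.75  0.73] 0.07
4 [ 0.636 -0.059  0.316] [-0.41  0.34  1.7   0.52  0.72  0.65] 0.08
5 [ 0.628 -0.04   0.314] [-0.4   0.33  1.74  0.59  0.7   0.57] 0.08
6 [ 0.62  -0.021  0.312] [-0.39  0.32  1.78  0.66  0.68  0.48] 0.09
7 [ 0.613 -0.001  0.31 ] [-0.38  0.32  1.81  0.74  0.66  0.39] 0.09
8 [0.605 0.018 0.308] [-0.36  0.31  1.85  0.82  0.65  0.3 ] 0.09
9 [0.597 0.037 0.306] [-0.35  0.31  1.88  0.91  0.64  0.2 ] 0.1
10 [0.59  0.057 0.304] [-0.33  0.3   1.92  0.99  0.64  0.1 ] 0.1
11 [0.582 0.076 0.302] [-0.32  0.3   1.95  1.08  0.64  0.  ] 0.1
12 [0.574 0.096 0.3  ] [-0.3   0.31  1.98  1.16  0.64 -0.1 ] 0.1
13 [0.567 0.115 0.298] [-0.28  0.31  2.01  1.25  0.64 -0.2 ] 0.1
14 [0.559 0.134 0.296] [-0.26  0.32  2.04  1.33  0.65 -0.3 ] 0.1
15 [0.552 0.154 0.294] [-0.23  0.33  2.06  1.42  0.67 -0.4 ] 0.1
16 [0.544 0.173 0.292] [-0.21  0.34  2.08  1.49  0.68 -0.49] 0.1
17 [0.536 0.192 0.29 ] [-0.18  0.35  2.11  1.57  0.7  -0.58] 0.09
18 [0.529 0.212 0.288] [-0.15  0.36  2.13  1.64  0.72 -0.67] 0.09
19 [0.521 0.231 0.286] [-0.12  0.38  2.14  1.71  0.75 -0.76] 0.08
20 [0.513 0.251 0.284] [-0.09  0.4   2.16  1.77  0.77 -0.84] 0.08
21 [0.506 0.27  0.282] [-0.06  0.42  2.17  1.83  0.8  -0.91] 0.08
22 [0.498 0.289 0.28 ] [-0.03  0.44  2.18  1.88  0.83 -0.98] 0.07
23 [0.491 0.309 0.279] [ 0.01  0.47  2.19  1.93  0.87 -1.05] 0.07
24 [0.483 0.328 0.277] [ 0.04  0.49  2.2   1.98  0.9  -1.11] 0.06
```

View pics/w8.png

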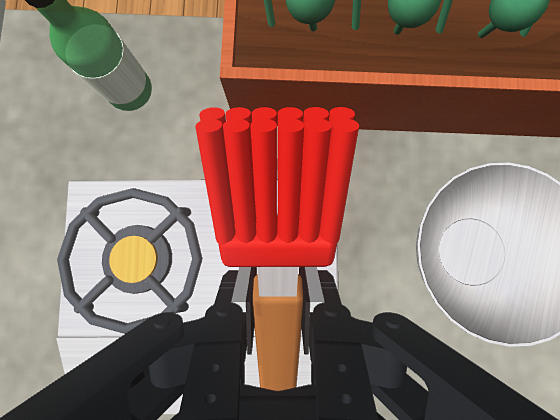

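View pics/s8.png

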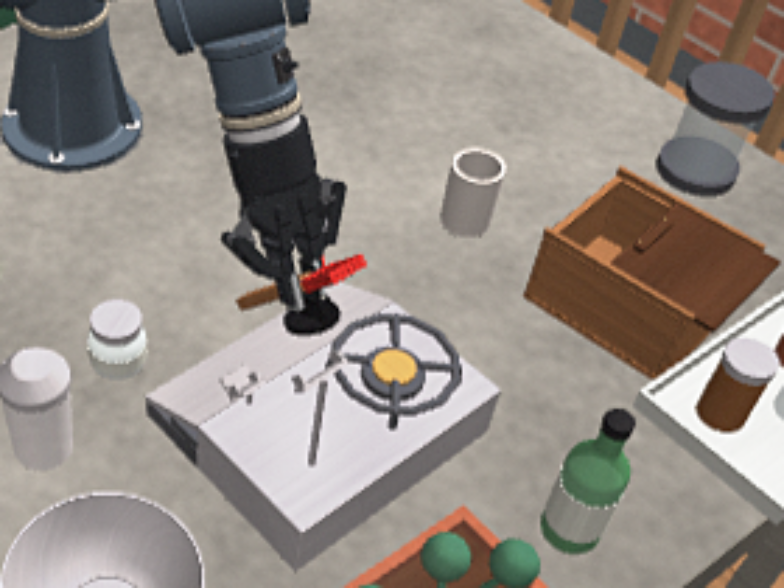

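```bash
python3 - <<'E'
from kin import *
Rc=toolR(np.radians(55),25)
C=np.array([.486,.3325,.007+.117+.15])-.006*Rc.apply([0,0,1])
plan(C,Rc,24)
p=manip.snapshot("top");c=p["img"][190:240,125:175];save(cv2.resize(c,None,fx=10,fy=10,interpolation=cv2.INTER_CUBIC),"ct")
E
```

```text
[[-0.007,-0.02,-0.001,1.6,1.5,-1.6],[-0.006,-0.02,-0.001,1.6,1.6,-1.6],[-0.006,-0.02,-0.0,1.5,1.5,-1.5],[-0.006,-0.02,-0.0,1.6,1.6,-1.6],[-0.004,-0.02,0.0,1.6,1.5,-1.6],[-0.005,-0.021,0.001,1.6,1.6,-1.6],[-0.003,-0.02,0.002,1.6,1.5,-1.6],[-0.004,-0.021,0.002,1.5,1.6,-1.6],[-0.002,-0.02,0.002,1.6,1.5,-1.5],[-0.002,-0.021,0.003,1.6,1.6,-1.6]]
[[-0.002,-0.021,0.003,1.6,1.5,-1.6],[-0.001,-0.02,0.004,1.5,1.6,-1.6],[-0.001,-0.021,0.004,1.6,1.5,-1.6],[-0.0,-0.02,0.005,1.6,1.6,-1.6],[-0.0,-0.02,0.006,1.6,1.5,-1.5],[0.0,-0.02,0.006,1.6,1.6,-1.6],[0.001,-0.02,0.007,1.5,1.5,-1.6],[0.002,-0.019,0.007,1.6,1.6,-1.6],[0.001,-0.02,0.008,1.6,1.5,-1.6],[0.002,-0.019,0.008,1.6,1.6,-1.6]]
[[0.002,-0.019,0.009,1.6,1.5,-1.5],[0.003,-0.018,0.01,1.5,1.6,-1.6],[0.002,-0.018,0.01,1.6,1.5,-1.6],[0.003,-0.018,0.01,1.6,1.6,-1.6]]
max [0.007 0.021 0.01  1.6   1.6   1.6  ] end err mm [-0.3 -0.2 -0.1] deg 0.03
```

View pics/ct.png

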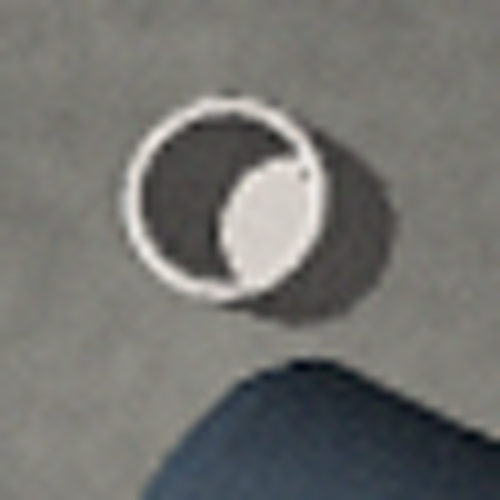

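Emit:
{"fn": "play_rows", "kwargs": {"steps": [[[-0.007,-0.02,-0.001,1.6,1.5,-1.6],[-0.006,-0.02,-0.001,1.6,1.6,-1.6],[-0.006,-0.02,0,1.5,1.5,-1.5],[-0.006,-0.02,0,1.6,1.6,-1.6],[-0.004,-0.02,0,1.6,1.5,-1.6],[-0.005,-0.021,0.001,1.6,1.6,-1.6],[-0.003,-0.02,0.002,1.6,1.5,-1.6],[-0.004,-0.021,0.002,1.5,1.6,-1.6],[-0.002,-0.02,0.002,1.6,1.5,-1.5],[-0.002,-0.021,0.003,1.6,1.6,-1.6]]]}}

```text
t: 16.23
tcp_pos: [0.5905, 0.0572, 0.3043]
tool_rot: [0.916, 0.182, 0.339, -0.111]
force: [-1.0, 1.0, -1.8]
finger_gap: 0.228
```

Emit:
{"fn": "play_rows", "kwargs": {"steps": [[[-0.002,-0.021,0.003,1.6,1.5,-1.6],[-0.001,-0.02,0.004,1.5,1.6,-1.6],[-0.001,-0.021,0.004,1.6,1.5,-1.6],[0,-0.02,0.005,1.6,1.6,-1.6],[0,-0.02,0.006,1.6,1.5,-1.5],[0,-0.02,0.006,1.6,1.6,-1.6],[0.001,-0.02,0.007,1.5,1.5,-1.6],[0.002,-0.019,0.007,1.6,1.6,-1.6],[0.001,-0.02,0.008,1.6,1.5,-1.6],[0.002,-0.019,0.008,1.6,1.6,-1.6]]]}}

```text
t: 17.48
tcp_pos: [0.5138, 0.2507, 0.2843]
tool_rot: [0.805, 0.335, 0.442, -0.21]
force: [-0.8, -0.4, -0.7]
finger_gap: 0.221
```

Emit:
{"fn": "play_rows", "kwargs": {"steps": [[[0.002,-0.019,0.009,1.6,1.5,-1.5],[0.003,-0.018,0.01,1.5,1.6,-1.6],[0.002,-0.018,0.01,1.6,1.5,-1.6],[0.003,-0.018,0.01,1.6,1.6,-1.6],[0,0,0,0,0,0],[0,0,0,0,0,0]]]}}

```text
t: 18.23
tcp_pos: [0.4838, 0.3271, 0.2767]
tool_rot: [0.748, 0.39, 0.477, -0.247]
force: [0.0, -1.0, -1.1]
finger_gap: 0.226
```

```bash
python3 - <<'E'
from kin import *
s=manip.sense();Rc=toolR(np.radians(55),25)
C=np.array([.486,.3325,.007+.117+.15])-.006*Rc.apply([0,0,1])
r=R.from_quat(s["tool_rot"]);print(s["t"],s["tcp_pos"],(C-s["tcp_pos"]).round(4),np.degrees((r.inv()*Rc).as_rotvec()),s["force"],s["finger_gap"])
p=manip.snapshot("wrist");save(p["img"],"w9")
p=manip.snapshot("scene");save(cv2.resize(p["img"][60:270,270:490],None,fx=2.8,fy=2.8,interpolation=cv2.INTER_CUBIC),"s9")
p=manip.snapshot("top");save(cv2.resize(p["img"][140:290,80:280],None,fx=4,fy=4,interpolation=cv2.INTER_CUBIC),"t9")
E
```

```text
18.225 [0.48380978 0.32713799 0.27667192] [-0.0009  0.0009 -0.0001] [0.10804769 0.00959002 0.11628959] [ 0.00704611 -1.01809348 -1.11893486] 0.22630453754659946
```

View pics/w9.png

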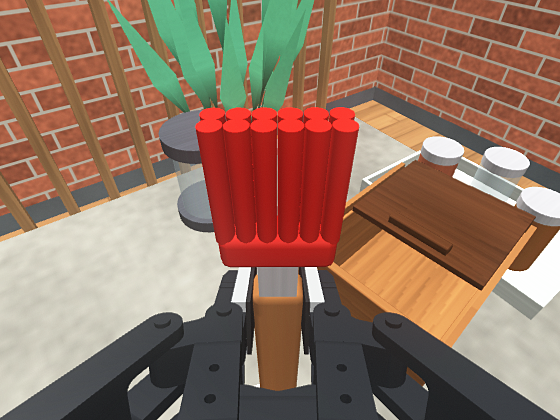

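View pics/s9.png

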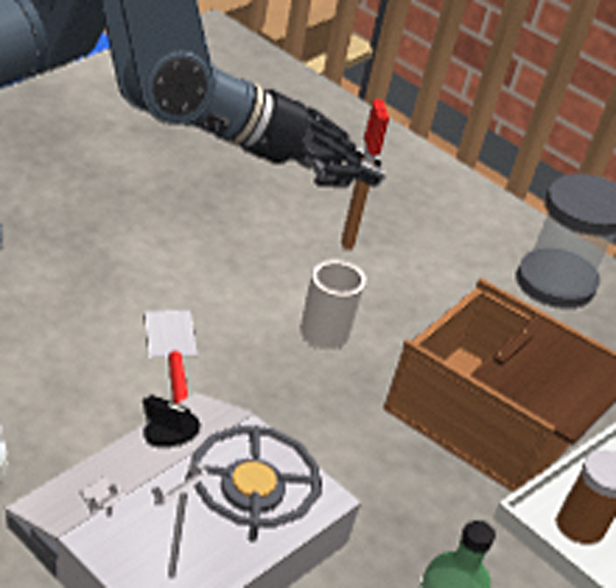

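View pics/t9.png

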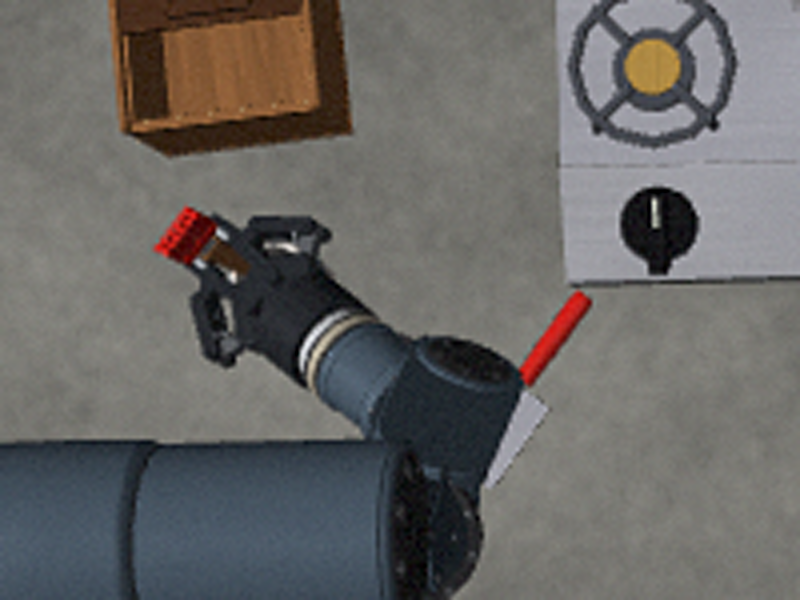

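```bash
python3 - <<'E'
from kin import *
s=manip.sense();r=R.from_quat(s["tool_rot"]);g=np.array(s["tcp_pos"])+r.apply([0,0,.006])
# brush axis in tool: rotate b by grasp tool
bt=toolR(YAW,65).inv().apply(b);ax=r.apply(bt);print(g,ax.round(3))
for nm,(x0,y0,k) in {"scene":(270,60,2.8),"top":(80,140,4)}.items():
    p=manip.snapshot(nm)
    for w in (.112,.117,.122): print(nm,w,((proj(p,np.array([g-w*ax,g+(.2-w)*ax]))-[x0,y0])*k).round(0).tolist())
    th=np.linspace(0,2*np.pi,60);im=p["img"].copy();X=np.array([.486,.3325,.1])
    big=cv2.resize(im[y0:y0+(210 if nm=="scene" else 150),x0:x0+(220 if nm=="scene" else 200)],None,fx=k,fy=k,interpolation=cv2.INTER_CUBIC)
    for rr,z in ((.035,.1),(.029,.1),(.035,0)):
        uv=(proj(p,np.array([.486,.3325,z])+rr*np.c_[np.cos(th),np.sin(th),0*th])-[x0,y0]+.5)*k
        cv2.polylines(big,[uv.astype(int)],True,(0,255,0),1)
    if nm=="scene": save(cv2.resize(big[220:380,260:420],None,fx=4,fy=4),"sc9")
E
```

```text
[0.48705916 0.3314265  0.27460929] [-0.003  0.001  1.   ]
scene 0.112 [[347.0, 240.0], [381.0, 102.0]]
scene 0.117 [[346.0, 243.0], [380.0, 106.0]]
scene 0.122 [[345.0, 246.0], [379.0, 110.0]]
top 0.112 [[251.0, 265.0], [171.0, 229.0]]
top 0.117 [[252.0, 266.0], [173.0, 230.0]]
top 0.122 [[254.0, 266.0], [175.0, 231.0]]
```

View pics/sc9.png

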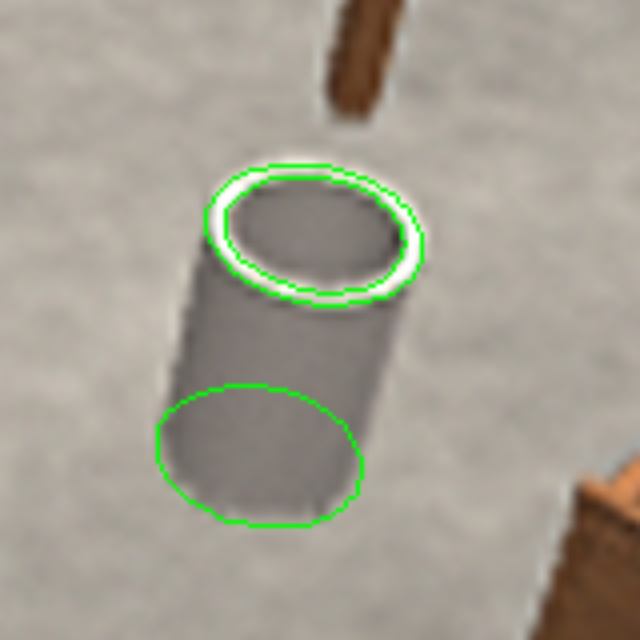

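Emit:
{"fn": "play_rows", "kwargs": {"steps": [[[-0.014,0,0.006,0,0,0],[-0.014,0,0.006,0,0,0],[-0.014,0,0.007,0,0,0],[-0.013,0,0.006,0,0,0],[-0.014,0,0.006,0,0,0],[-0.013,0,0.006,0,0,0],[-0.014,0,0.007,0,0,0],[-0.013,0,0.006,0,0,0],[-0.009,0,0.004,0,0,0],[0,0,0,0,0,0]]]}}

```text
t: 19.73
tcp_pos: [0.4834, 0.3265, 0.1465]
tool_rot: [0.748, 0.39, 0.477, -0.247]
force: [-0.4, 0.1, 0.4]
finger_gap: 0.23
```

```bash
cat > st2.py <<'E'
from kin import *
import sys
s=manip.sense();r=R.from_quat(s["tool_rot"]);g=np.array(s["tcp_pos"])+r.apply([0,0,.006])
print(s["t"],"grasp",g.round(4),s["force"].round(2) if hasattr(s["force"],"round") else s["force"],s["finger_gap"],np.round(s["q"],2))
p=manip.snapshot("scene");save(cv2.resize(p["img"][60:270,270:490],None,fx=2.8,fy=2.8,interpolation=cv2.INTER_CUBIC),sys.argv[1])
E
python3 st2.py s10
```

```text
19.725 grasp [0.4865 0.3309 0.144 ] [-0.44  0.08  0.39] 0.2301735476950764 [ 0.04  0.86  2.24  2.21  1.11 -1.54]
```

View pics/s10.png

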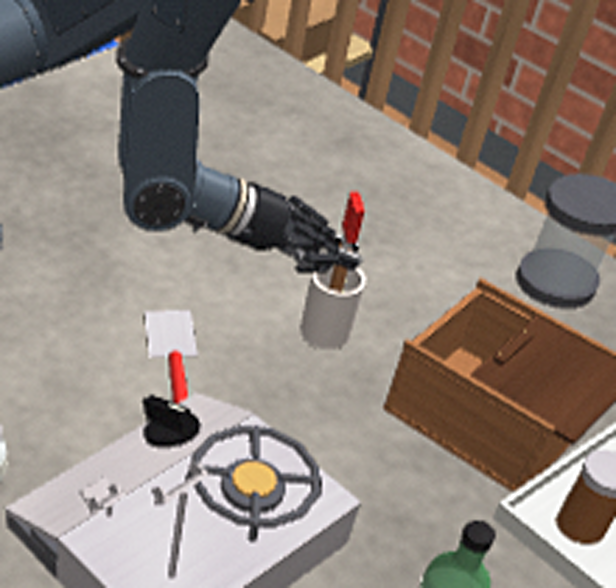

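Emit:
{"fn": "play_rows", "kwargs": {"steps": [[[-0.006,0,0.003,0,0,0],[-0.005,0,0.002,0,0,0],[-0.002,0,0.001,0,0,0],[0,0,0,0,0,0],[0,0,0,0,0,0]]]}}

```text
t: 20.4
tcp_pos: [0.4831, 0.3266, 0.1329]
tool_rot: [0.747, 0.39, 0.477, -0.247]
force: [0.3, 0.5, -0.8]
finger_gap: 0.225
```

Emit:
{"fn": "play_rows", "kwargs": {"steps": [[[-0.002,0,0.001,0,0,0],[0,0,0,0,0,0],[0,0,0,0,0,0]]]}}

```text
t: 20.78
tcp_pos: [0.4831, 0.3267, 0.1306]
tool_rot: [0.748, 0.39, 0.477, -0.247]
force: [0.5, 0.7, -0.4]
finger_gap: 0.223
```

Emit:
{"fn": "play_rows", "kwargs": {"steps": [[[-0.002,0,0.001,0,0,0],[0,0,0,0,0,0],[0,0,0,0,0,0]]]}}

```text
t: 21.15
tcp_pos: [0.4832, 0.3267, 0.1283]
tool_rot: [0.748, 0.39, 0.477, -0.247]
force: [-0.3, 0.0, -1.5]
finger_gap: 0.228
```

Emit:
{"fn": "play_rows", "kwargs": {"steps": [[[-0.001,0,0.0005,0,0,0],[0,0,0,0,0,0],[0,0,0,0,0,0]]]}}

```text
t: 21.52
tcp_pos: [0.4833, 0.3268, 0.1275]
tool_rot: [0.747, 0.39, 0.478, -0.247]
force: [0.2, 0.2, 0.6]
finger_gap: 0.224
```

Emit:
{"fn": "play_rows", "kwargs": {"steps": [[[-0.001,0,0.0005,0,0,0],[0,0,0,0,0,0],[0,0,0,0,0,0]]]}}

```text
t: 21.9
tcp_pos: [0.4834, 0.327, 0.1274]
tool_rot: [0.747, 0.39, 0.479, -0.248]
force: [-1.8, -1.6, 6.3]
finger_gap: 0.227
```

```bash
python3 st2.py s11; python3 - <<'E'
from kin import *
save(manip.snapshot("wrist")["img"],"w11")
E
```

```text
21.9 grasp [0.4865 0.3315 0.1249] [-1.85 -1.64  6.3 ] 0.22662062304283787 [ 0.04  0.92  2.24  2.23  1.15 -1.59]
```

View pics/s11.png

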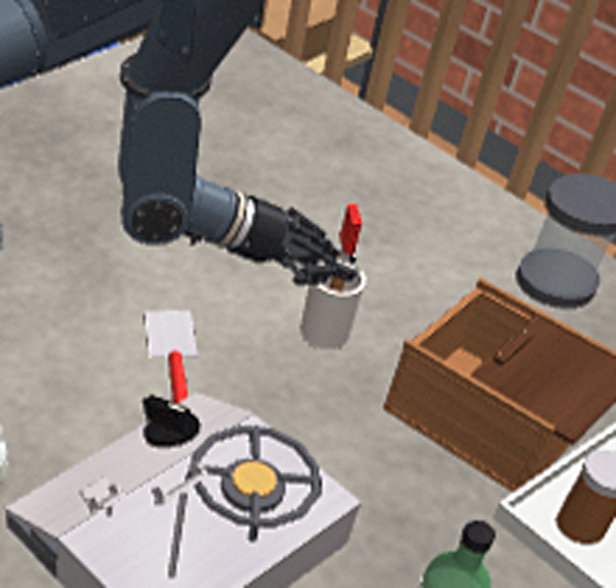

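View pics/w11.png

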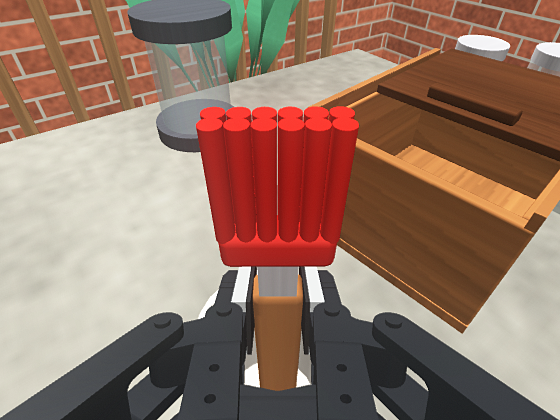

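Emit:
{"fn": "play_rows", "kwargs": {"steps": [[[0,0,0,0,0,0],[0,0,0,0,0,0],[0,0,0,0,0,0],[0,0,0,0,0,0],[0,0,0,0,0,0]]], "fingers": 0.75}}

```text
t: 22.62
tcp_pos: [0.4832, 0.3268, 0.126]
tool_rot: [0.748, 0.39, 0.477, -0.247]
force: [-0.2, 0.2, -0.6]
finger_gap: 0.749
```

```bash
python3 st2.py s12; python3 - <<'E'
from kin import *
save(manip.snapshot("wrist")["img"],"w12")
E
```

```text
22.625 grasp [0.4864 0.3312 0.1235] [-0.16  0.24 -0.64] 0.7494935398863959 [ 0.04  0.92  2.24  2.23  1.15 -1.59]
```

View pics/w12.png

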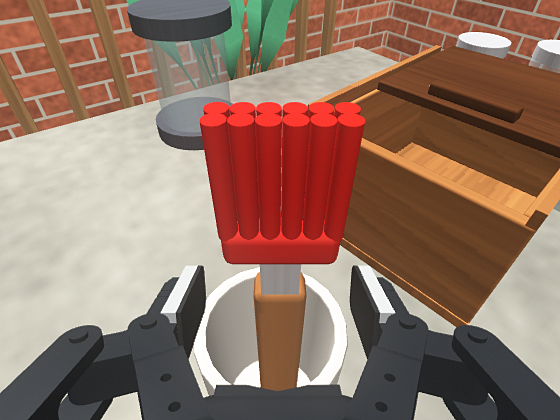

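View pics/s12.png

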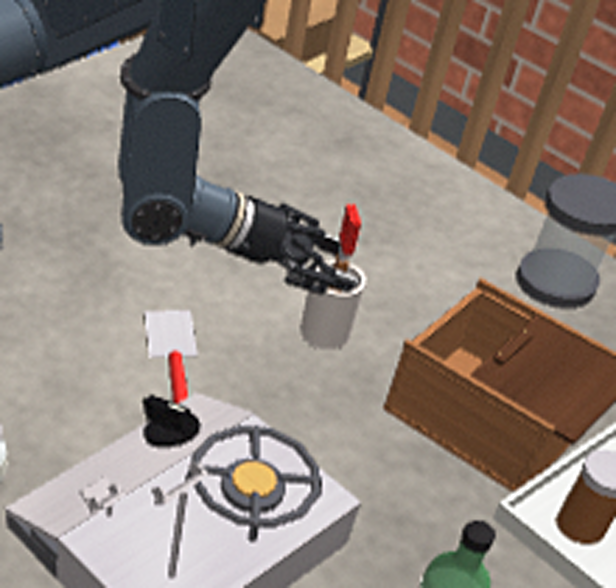

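```bash
python3 - <<'E'
from kin import *
s=manip.sense();r=R.from_quat(s["tool_rot"]);q=np.array(s["q"])
for d in (.02,.04,.06,.08,.1,.12):
    q2=ik(s["tcp_pos"]-d*r.apply([0,0,1]),r,q);print(d,q2)
    if q2 is not None:q=q2
E
```

```text
0.02 [-0.00309457  0.91247794  2.28110956  2.19842984  1.1653031  -1.61995746]
0.04 [-0.04986614  0.90381582  2.32130836  2.16337989  1.18077308 -1.64995347]
0.06 [-0.10044689  0.89601451  2.36092075  2.12492188  1.19380671 -1.68169865]
0.08 [-0.1551517   0.88907636  2.39987946  2.08285649  1.20390421 -1.71519728]
0.1 [-0.21428626  0.8829662   2.43808493  2.03699895  1.21048728 -1.75033388]
0.12 None
```

Emit:
{"fn": "play_rows", "kwargs": {"steps": [[[0,0,-0.01,0,0,0],[0,0,-0.015,0,0,0],[0,0,-0.015,0,0,0],[0,0,-0.015,0,0,0],[0,0,-0.02,0,0,0],[0,0,0,0,0,0]]]}}

```text
t: 23.48
tcp_pos: [0.4439, 0.2697, 0.1583]
tool_rot: [0.748, 0.389, 0.477, -0.247]
force: [0.2, -0.6, 0.4]
finger_gap: 0.749
```

```bash
python3 st2.py s13; python3 - <<'E'
from kin import *
s=manip.sense();r=R.from_quat(s["tool_rot"]);q=np.array(s["q"])
for d in (.04,.08,.12,.16): 
    q2=ik(s["tcp_pos"]+d*np.array([0,0,1]),r,q);print(d,q2)
    if q2 is not None:q=q2
save(manip.snapshot("wrist")["img"],"w13")
E
```

```text
23.475 grasp [0.4471 0.2742 0.1557] [ 0.19 -0.59  0.38] 0.7485568596254002 [-0.14  0.89  2.39  2.09  1.2  -1.7 ]
0.04 [-0.14331521  0.74885025  2.38462432  2.03819452  1.13143658 -1.56511763]
0.08 [-0.14331521  0.60514778  2.36387566  1.96134783  1.06285667 -1.39705771]
0.12 [-0.14331521  0.46589537  2.33048912  1.86424172  1.00476229 -1.20772862]
0.16 [-0.14331521  0.33694884  2.28646056  1.7521972   0.9639186  -1.0057868 ]
```

View pics/w13.png

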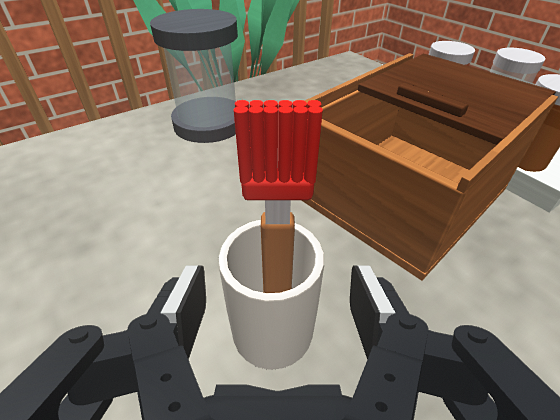

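View pics/s13.png

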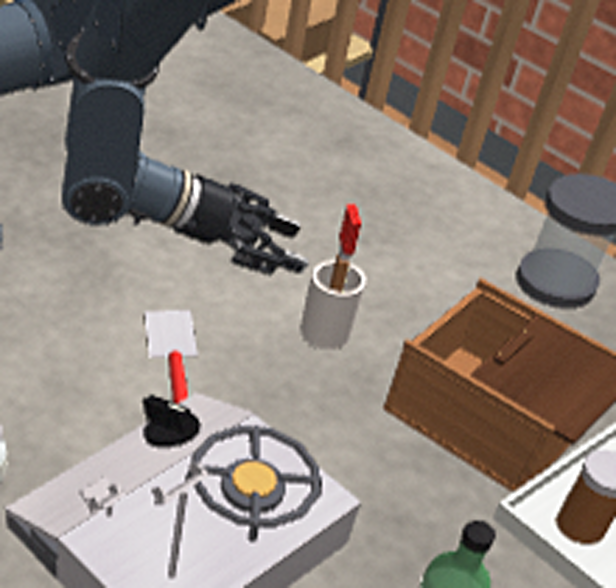

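Emit:
{"fn": "play_rows", "kwargs": {"steps": [[[0.018,0,-0.01,0,0,0],[0.018,0,-0.01,0,0,0],[0.018,0,-0.01,0,0,0],[0.018,0,-0.01,0,0,0],[0.018,0,-0.01,0,0,0],[0,0,0,0,0,0],[0,0,0,0,0,0],[0,0,0,0,0,0],[0,0,0,0,0,0]]]}}

```text
t: 24.7
tcp_pos: [0.4397, 0.2653, 0.2596]
tool_rot: [0.748, 0.39, 0.477, -0.248]
force: [-0.5, -0.2, 0.7]
finger_gap: 0.749
```

```bash
python3 st2.py s14; python3 - <<'E'
from kin import *
P={n:manip.snapshot(n) for n in ["scene","top"]}
for nm in P: save(P[nm]["img"],nm+"14")
for l in ["crock","spatula","jar","shaker"]:
    for nm,p in P.items(): print(l,nm,[np.round(x["point"],1).tolist() for x in manip.pinpoint(l,p)[:2]])
E
```

```text
24.7 grasp [0.4428 0.2697 0.2571] [-0.45 -0.15  0.67] 0.7490479620294866 [-0.16  0.53  2.36  1.89  1.04 -1.31]
crock scene [[386.8, 173.9]]
crock top [[152.5, 214.7], [145.4, 150.7]]
spatula scene [[332.5, 188.1]]
spatula top [[209.0, 237.0]]
jar scene [[258.0, 227.4]]
jar top [[260.4, 178.2], [298.0, 233.1]]
shaker scene [[233.7, 259.5]]
shaker top []
```

View pics/scene14.png

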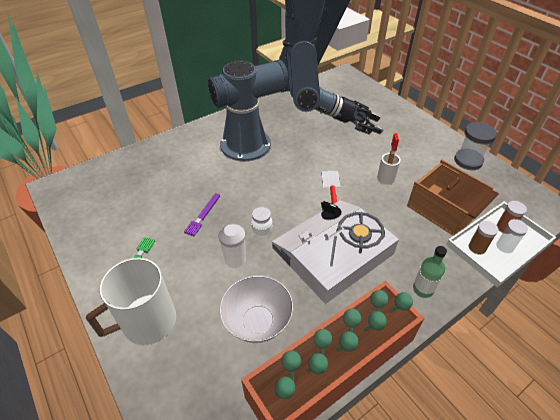

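View pics/top14.png

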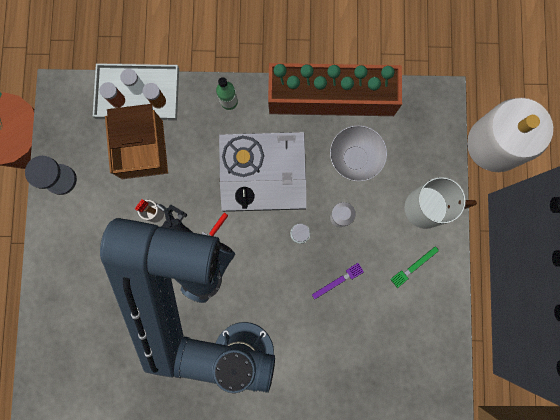

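The brush stands in the crock at scene (390,165), bristles up. The knob stroke points up the slope at top (244,195), and everything else is where it was.

```bash
python3 -c "
from station import manip
print(manip.sign_off())"
```

```text
the job is handed in; nothing more can be done
None
```

The job is done and handed in at about 25 s, with no verdict reported.

- **Knob:** I turned it about 62° clockwise until the reaction torque showed the off stop. The brush stayed in its rest until this was done. The wrist view afterwards put the stroke straight up the slope, within about 1°.
- **Brush:** I took the red one with the wooden handle from the rest, stood it upright and lowered it into the crock. I let go when it touched the crock's floor, at about 6 N.
- **Last checks:** The final pictures show the brush standing bristles up in the crock. The crock, spatula, jar, shaker, bowl, bin and the green and purple look-alikes appear where they started, and the arm is clear of everything.
- **Detector disagreements:** In the last top picture the networks missed the shaker and put the jar's best hit on the burner. The pictures show both in place. The crock and spatula hits moved by 2–4 pixels from the first pictures in places, which I took as detector noise, as the arm partly hid the spatula.

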